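# Mix the glaze jars and put them away in the drawer

### The arm

A 6-joint arm with a two-finger parallel gripper is mounted at the origin on the work surface. World frame = base frame: x ahead of the robot, y to its left, z up, the work surface at z = 0. Lengths are in mm, angles in rad, forces in N, time in s.
With the tool pointing down it reaches from about 275 to 1000 mm from the base axis. Payload 8.4 kg.
Tool frame: the origin (TCP) lies between the finger pads; the fingertips stand 25 mm ahead of it and the grasp point (between the pads) lies 6 mm ahead of it (env.tcp_to_tips is the y of the fingertips in the tool frame, in mm); y points along the fingers, z is the direction in which the jaws open and shut, and the axes are right-handed (so a half turn about y gives the same grasp; the last joint's range is limited). The gripper opens to 85 mm and grips with 20 to 120 N. Pads are 22 mm wide; open, the fingers measure 114 mm over their backs; the gripper's body (76 mm by 85 mm) begins 54 mm behind the grasp point. The pads swing forward as they close: fully open they stand 13 mm farther back than shut.
Start: joints at [-1.261, 0.353, 1.633, -0, 1.155, -0.002], TCP at [191.731, -594.867, 256.281] pointing down, gripper open.
Joint ranges: [-2.63, 2.63], [-0.92, 2.1], [0.06, 2.66], [-1.3, 4.44], [0, 2.69], [-3.02, 3.02]. Speed limits (rad/s): [2.22, 2.22, 2.79, 3.14, 3.14, 3.14].

### API

Orientations are given as a unit quaternion [x, y, z, w].
In Python, from rig import env gives the robot as it stands.
- The arm moves only by the tool servo_tool, never from a script. Its arguments are lists of equal length, an entry for each row: "hand": the opening, from 0 (shut) to 1 (fully open); "linear": the shift along the world's x, y, z in mm, a list of three; "roll": the turn about the world's z in degrees. In form: {"hand": [hand, ...], "linear": [[tx, ty, tz], ...], "roll": [roll, ...]}. A call has 1 to 20 rows; each row shifts and turns the commanded pose from where the row before left it; what a row does not reach is not made up. A row lasts 1/12 s, in which the tool goes at most 41.7 mm and 7.16 degrees, less where a joint would pass 70% of its speed; a pose out of reach is approached as far as the arm can. A call is refused whole if a number of a shift passes 41.7 or a number of a turn 7.16, either way. A call with a gripper value outside its range is refused whole. The fingers move at their own pace and stop on an object; the grip force is fixed at half the most. Time passes only in rows, so rows that do not move let the fingers close. It gives the time, the measured TCP pose, the force and the opening at its end, in the units of the state.
- env.state(): the state, without advancing time (a new reading comes with each control period).
- env.get_image(name): name is "scene" or "top"; returns the picture (420x560x3 uint8, red, green, blue); there is no depth.
- env.camera_model(name): a dict with "fx", "fy", "cx", "cy" (pixels), "world_from_camera" (4x4, takes a point from camera to world coordinates). Camera axes: x right, y down, z forward; pixel columns grow to the right and rows downward; lengths in mm; the calibration is good to about 2 mm. A picture is of the moment at which its call begins. camera_model takes no time and is no camera call.
- env.hand_in(): hands the job in, once; it reports no verdict.
The state is a dict: "clock": time; "qpos": joint angles; "joint_velocities": joint speeds; "joint_torque": joint torques, N m; "position": TCP position; "tool_rot": TCP orientation; "ft_force": force on the tool from outside, world axes, zero at the start; "wrist_torque": the same for the moment, N m; "finger_gap": opening from 0.0 (shut) to 1.0 (fully open).
Only numpy, scipy, OpenCV 4.12 (cv2) and the standard library are available. Lean on these libraries where they do the work, as an engineer would, in place of code of your own. Each camera call takes 0.05 s, during which the arm holds its last target.

### The job

The glaze in the lidded jars on the bench has settled. Working from the tallest jar down to the shortest, press each one upright onto the touch mixer's sprung pad until the pad is fully down and hold it there for a good second; stand all the jars upright inside the cabinet's drawer and slide the drawer fully shut. Leave the bowl, mug, sponge and plaster disc where they are.

Things in the scene. Friction and masses are not known exactly. Their poses are not given: they have to be found in the camera images.
- drawer (a joint): the one drawer of a pale wooden cabinet fixed on the bench (250 mm deep, 340 wide, 144 high; it may stand turned a little): how far it is pulled out, m. 0 shut, 0.22 fully out (hard stop); opens towards the robot, has about 1.5 N of friction and stays where it is left. Starts shut or up to 40 mm open. Clear height over the drawer's floor 110 mm.
- drawer_floor (a point): middle of the front edge of the drawer's inner floor, at the foot of the front panel's inner face, 20 mm above the bench; moves with the drawer. x to the drawer's back (it opens along -x), y across, z up. The floor runs from x = 0 to 209 mm, y +-150 mm. Side and back walls 54 mm high; front panel 18 mm thick, 340 wide, 110 high. Fully out, the cabinet's front is at x = 220 mm here.
- drawer_handle (a point): middle of the drawer's steel bar handle: a thin bar 120 mm long along the drawer's y, 112 mm above the bench, 35 mm out from the front panel. Pinch it from above, fingers closing along the drawer's x and opened no more than 30 mm, so that one passes between bar and panel. Axes as the drawer.
- mixer: touch mixer: squat white housing fixed on the bench, 130 x 140 mm and 64 high; origin at the centre of its underside; a round black sprung pad stands on top
- mixer_pad_top (a point): centre of the top face of the mixer's pad, a black rubber disc 84 mm across, 85 mm above the bench when up; moves down with the pad
- mixer_pad (a joint): how far the pad is pressed down, m: 0 up, 0.010 fully down (hard stop). Spring: starts to sink at about 6 N, fully down at about 11 N, so a jar merely standing on it does not press it; it springs back up by itself.
- jar_a: the tallest of the four glaze jars (some may be absent): round white plastic jar with a grey lid, weighted low, 95 mm high, 60 mm across (lid 62 mm, the top 16 mm), standing upright on the bench, 300 g or up to a fifth more or less; origin at the centre of its underside, z up
- jar_b: the second tallest of the four glaze jars (some may be absent): round white plastic jar with a grey lid, weighted low, 80 mm high, 60 mm across (lid 62 mm, the top 16 mm), standing upright on the bench, 250 g or up to a fifth more or less; origin at the centre of its underside, z up
- jar_c: the third tallest of the four glaze jars (some may be absent): round white plastic jar with a grey lid, weighted low, 65 mm high, 60 mm across (lid 62 mm, the top 16 mm), standing upright on the bench, 200 g or up to a fifth more or less; origin at the centre of its underside, z up
- jar_d: the shortest of the four glaze jars (some may be absent): round white plastic jar with a grey lid, weighted low, 50 mm high, 60 mm across (lid 62 mm, the top 16 mm), standing upright on the bench, 150 g or up to a fifth more or less; origin at the centre of its underside, z up
- bowl: terracotta bowl 110 mm across, 50 high, a bystander; origin under its centre
- mug: white mug 80 mm across, 90 high, a bystander; origin under its centre
- sponge: yellow sponge block 70 x 110 x 35 mm, a bystander; origin under its centre
- bat: plaster disc 170 mm across, 18 thick, lying flat, a bystander; origin under its centre

How it is judged (in metres and radians):
On the way, in this order (a step that is already met when the one before it is completed fails the run):
1. the tallest jar is held upright on the mixer's pad and presses it fully down for a second (horizontal distance between jar_a and mixer_pad_top below 0.03 m and z of jar_a in the frame of mixer between 0.07 and 0.0768 m and angle between jar_a's own z axis and vertical below 0.2 rad and contact force between the fingers and jar_a above 0.5 N), for 0.8 s.
2. the second tallest jar is held upright on the mixer's pad and presses it fully down for a second (horizontal distance between jar_b and mixer_pad_top below 0.03 m and z of jar_b in the frame of mixer between 0.07 and 0.0768 m and angle between jar_b's own z axis and vertical below 0.2 rad and contact force between the fingers and jar_b above 0.5 N), for 0.8 s.
3. the third tallest jar is held upright on the mixer's pad and presses it fully down for a second (horizontal distance between jar_c and mixer_pad_top below 0.03 m and z of jar_c in the frame of mixer between 0.07 and 0.0768 m and angle between jar_c's own z axis and vertical below 0.2 rad and contact force between the fingers and jar_c above 0.5 N), for 0.8 s.
4. the shortest jar is held upright on the mixer's pad and presses it fully down for a second (horizontal distance between jar_d and mixer_pad_top below 0.03 m and z of jar_d in the frame of mixer between 0.07 and 0.0768 m and angle between jar_d's own z axis and vertical below 0.2 rad and contact force between the fingers and jar_d above 0.5 N), for 0.8 s.
At the end, for the whole second after the job is handed in: every jar present stands upright (within 0.15 rad) and at rest on the drawer's floor, and the drawer is shut to within 6 mm (x of jar_a in the frame of drawer_floor between 0.015 and 0.195 m and y of jar_a in the frame of drawer_floor between -0.135 and 0.135 m and z of jar_a in the frame of drawer_floor between -0.006 and 0.008 m and angle between each of jar_a, jar_b, jar_c, jar_d's own z axis and vertical below 0.15 rad and linear speed of each of jar_a, jar_b, jar_c, jar_d below 0.02 m/s and x of jar_b in the frame of drawer_floor between 0.015 and 0.195 m and y of jar_b in the frame of drawer_floor between -0.135 and 0.135 m and z of jar_b in the frame of drawer_floor between -0.006 and 0.008 m and x of jar_c in the frame of drawer_floor between 0.015 and 0.195 m and y of jar_c in the frame of drawer_floor between -0.135 and 0.135 m and z of jar_c in the frame of drawer_floor between -0.006 and 0.008 m and x of jar_d in the frame of drawer_floor between 0.015 and 0.195 m and y of jar_d in the frame of drawer_floor between -0.135 and 0.135 m and z of jar_d in the frame of drawer_floor between -0.006 and 0.008 m and value of joint drawer below 0.006 m); the robot touches nothing.
It fails at once if the bowl is moved more than 30 mm (distance of bowl from where it was at the start of the episode above 0.03 m).
It fails at once if the mug is moved more than 30 mm (distance of mug from where it was at the start of the episode above 0.03 m).
It fails at once if the sponge is moved more than 30 mm (distance of sponge from where it was at the start of the episode above 0.03 m).
It fails at once if the bat is moved more than 30 mm (distance of bat from where it was at the start of the episode above 0.03 m).
Of jar_a, jar_b, jar_c, jar_d only 2 to 4 are there at a start; the rules pass over those that are not, and their reading is None.
At some moment in a run one of jar_a, jar_b, jar_c, jar_d may be knocked a few centimetres aside while the robot is not near it.
It also fails if it takes over 210 s, if anything falls off the work surface, if the arm or the gripper's body presses on something with over 40 N, if the wrist force passes 120 N, or if a joint passes its speed limit or range.

## Working session

There is one attempt and no reset: what is moved stays moved. The work goes in short steps, Python scripts to look and compute and a tool call to move; the robot and the scene stay as the last step left them, time stands still between calls to the robot, and variables do not carry over. Pictures are saved under pics/ and viewed, and the job is handed in when it is done.

Besides the shell and the picture viewer there is one more tool, called after "Emit:" as a command line: name --pt "numbers of a row" for each row, then --argument value for the rest. servo_tool: Moves the arm, as the interface text tells. Its arguments: {"type":"object","properties":{"hand":{"type":"array","items":{"type":"number"}},"linear":{"type":"array","items":{"type":"array","items":{"type":"number"}}},"roll":{"type":"array","items":{"type":"number"}}},"required":["hand","linear","roll"]}

```bash
mkdir -p pics; python3 - <<'E'
from rig import env
import cv2
s=env.state(); print(s['clock'],s['position'],s['tool_rot'],s['finger_gap'],s['ft_force'],env.tcp_to_tips)
for n in('scene','top'):
    cv2.imwrite(f'pics/{n}0.png',env.get_image(n)[:,:,::-1])
    m=env.camera_model(n); print(n,m)
E
```

```text
0.0 [ 191.5667506  -594.44876702  255.55901615] [-0.10987549  0.69902084 -0.69803946  0.10971849] 1.0001410833593574 [-0.53690098 -0.15111359 -0.362819  ] 25.0
scene {'fx': 504.8504922753815, 'fy': 504.8504922753815, 'cx': 279.98126264671515, 'cy': 201.81968902040416, 'world_from_camera': array([[ 2.95034684e-01,  7.15630954e-01, -6.33108896e-01,
         1.43531044e+03],
       [ 9.55387024e-01, -2.30512286e-01,  1.84661094e-01,
        -3.59792284e+02],
       [-1.37901847e-02, -6.59345451e-01, -7.51713647e-01,
         1.21216516e+03],
       [ 0.00000000e+00,  0.00000000e+00,  0.00000000e+00,
         1.00000000e+00]])}
top {'fx': 468.2286475457563, 'fy': 468.2286475457563, 'cx': 270.86209161285217, 'cy': 211.60256278567743, 'world_from_camera': array([[ 1.87915577e-03, -9.92922276e-01,  1.18751096e-01,
         3.84780079e+02],
       [-9.99783575e-01,  5.94937466e-04,  2.07953932e-02,
        -8.35828311e+01],
       [-2.07188586e-02, -1.18764473e-01, -9.92706265e-01,
         1.31352200e+03],
       [ 0.00000000e+00,  0.00000000e+00,  0.00000000e+00,
         1.00000000e+00]])}
```

View pics/scene0.png

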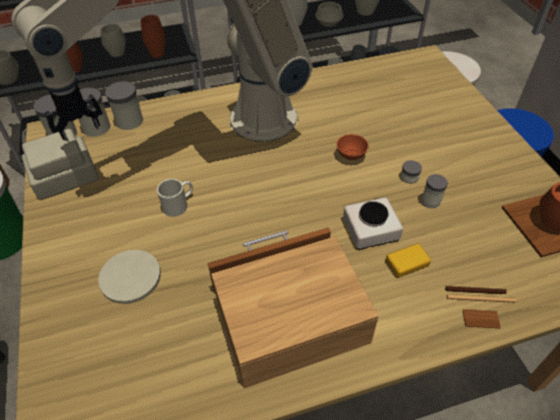

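View pics/top0.png

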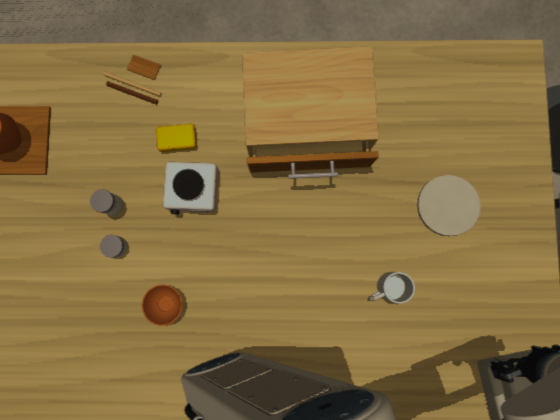

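```bash
python3 - <<'E'
import cv2
a=cv2.imread('pics/scene0.png')
cv2.imwrite('pics/z1.png',cv2.resize(a[60:220,0:220],None,fx=3.5,fy=3.5,interpolation=2))
b=cv2.imread('pics/top0.png')
cv2.imwrite('pics/z2.png',cv2.resize(b[30:330,80:420],None,fx=2,fy=2,interpolation=2)[:600])
E
```

```text
(no output)
```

View pics/z1.png

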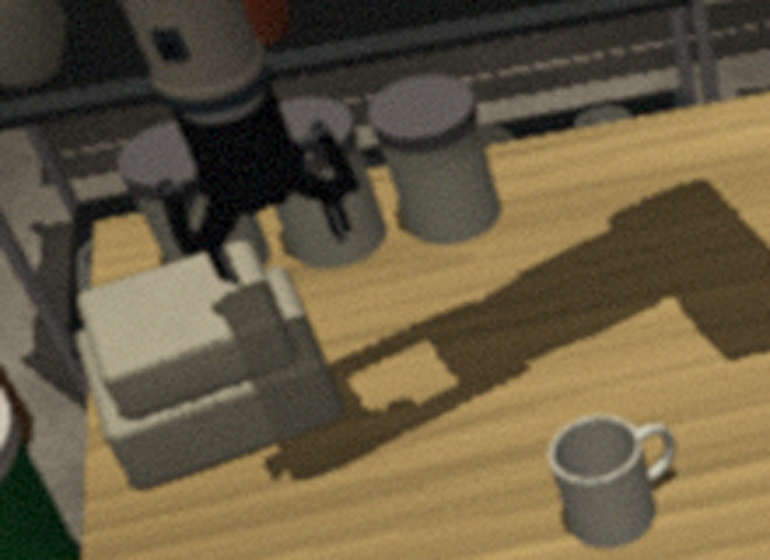

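View pics/z2.png

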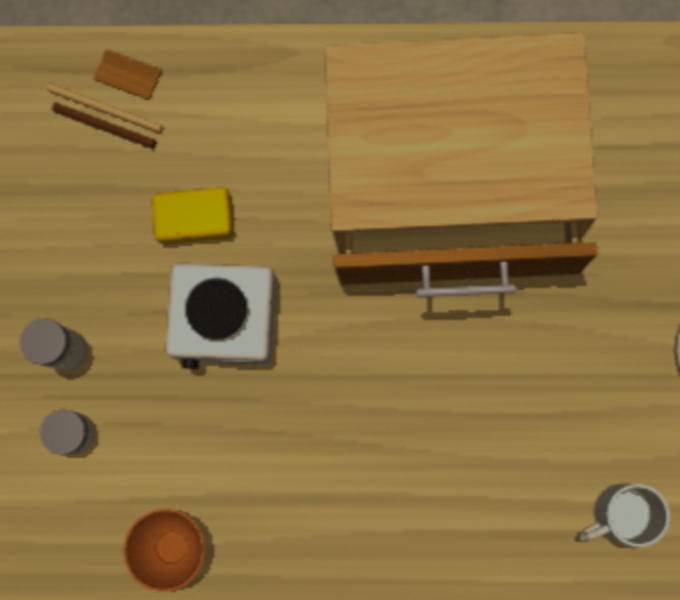

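```bash
cat > h.py <<'E'
import numpy as np, cv2
from rig import env
M={n:env.camera_model(n) for n in('scene','top')}
def ray(n,u,v):
    m=M[n];T=np.array(m['world_from_camera']);d=np.array([(u-m['cx'])/m['fx'],(v-m['cy'])/m['fy'],1]);return T[:3,3],T[:3,:3]@d
def plane(n,u,v,z):
    o,d=ray(n,u,v);return np.round(o+d*(z-o[2])/d[2],1)
def tri(p,q):
    o1,d1=ray('scene',*p);o2,d2=ray('top',*q)
    s=np.linalg.lstsq(np.c_[d1,-d2],o2-o1,rcond=None)[0]
    a,b=o1+s[0]*d1,o2+s[1]*d2
    return np.round((a+b)/2,1),round(float(np.linalg.norm(a-b)),1)
def proj(n,P):
    m=M[n];T=np.linalg.inv(np.array(m['world_from_camera']));c=T[:3,:3]@np.array(P,float)+T[:3,3]
    return round(m['fx']*c[0]/c[2]+m['cx'],1),round(m['fy']*c[1]/c[2]+m['cy'],1)
def grab(n,name):
    im=env.get_image(n)[:,:,::-1].copy();cv2.imwrite('pics/'+name,im);return im
E
python3 - <<'E'
from h import *
s=cv2.imread('pics/scene0.png');t=cv2.imread('pics/top0.png')
cv2.imwrite('pics/z3.png',cv2.resize(s[145:285,320:470],None,fx=4,fy=4,interpolation=2))
cv2.imwrite('pics/z4.png',cv2.resize(t[150:270,80:230],None,fx=5,fy=5,interpolation=2))
cv2.imwrite('pics/z5.png',cv2.resize(s[220:390,200:380],None,fx=3.5,fy=3.5,interpolation=2))
cv2.imwrite('pics/z6.png',cv2.resize(t[35:195,235:390],None,fx=3.7,fy=3.7,interpolation=2))
# yellow/black/lid masks
hsv=cv2.cvtColor(t,cv2.COLOR_BGR2HSV)
m=((hsv[...,2]<45)).astype(np.uint8)*255
def cc(m,lo=60):
    n,l,st,c=cv2.connectedComponentsWithStats(m)
    for i in range(1,n):
        if st[i,4]>lo: print(st[i],c[i].round(1))
print('top black');cc(m[150:230,150:230])
m=((hsv[...,1]<60)&(hsv[...,2]<140)).astype(np.uint8)*255
print('top grey');cc(m[150:270,80:150])
hs=cv2.cvtColor(s,cv2.COLOR_BGR2HSV)
m=((hs[...,2]<45)).astype(np.uint8)*255
print('sc black');cc(m[190:250,330:410])
m=((hs[...,1]<60)).astype(np.uint8)*255
print('sc grey');cc(m[150:220,395:460])
print(hsv[201,103],hsv[246,112],hs[168,411],hs[184,436])
E
```

```text
top black
[ 24  20  29  29 677] [37.9 34.1]
top grey
[ 11  40  24  22 411] [22.2 50.7]
[ 21  85  23  22 391] [31.8 95.8]
sc black
[ 30  12  28  22 464] [43.5 22.9]
sc grey
[  7  11  19  22 338] [15.8 21.3]
[ 27  25  25  33 572] [38.9 40.6]
[ 14  46 111] [ 15  42 110] [  4  20 104] [16 29 97]
```

View pics/z3.png

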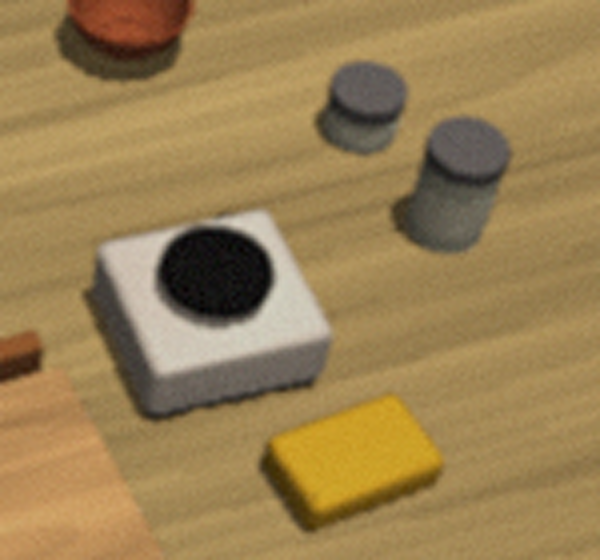

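View pics/z4.png

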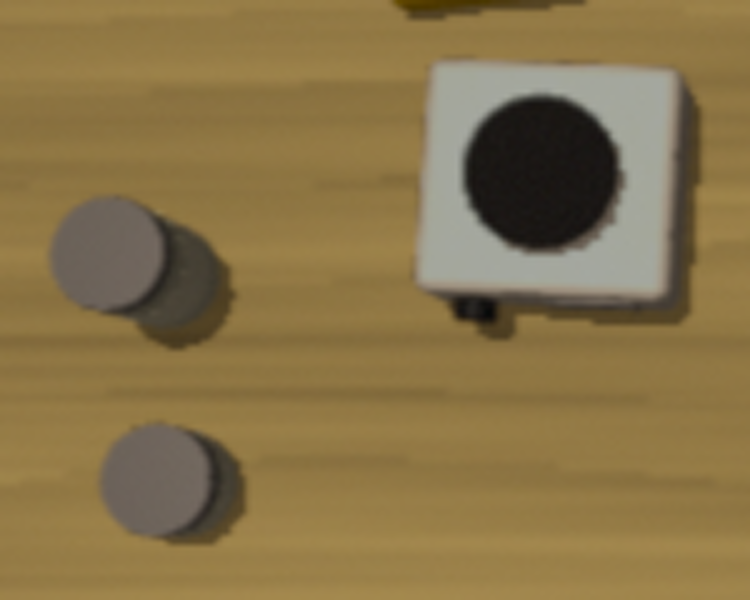

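View pics/z5.png

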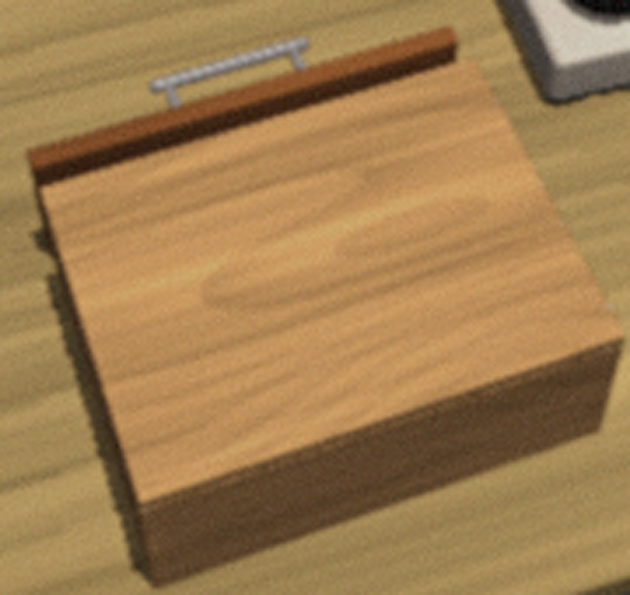

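View pics/z6.png

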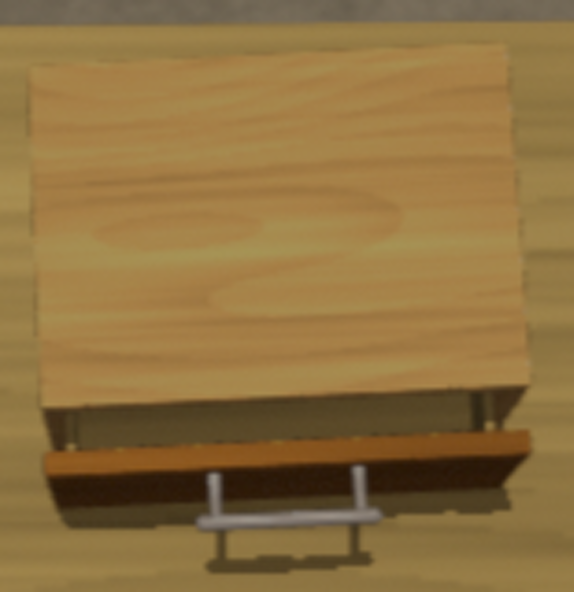

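```bash
python3 - <<'E'
from h import *
print('big',tri((437,182),(102.2,200.7)),'small',tri((412,168),(111.6,246)))
for z in(95,80,65,50): print(z,'big',plane('top',102.2,200.7,z),plane('scene',437,182,z),'small',plane('top',111.6,246,z),plane('scene',412,168,z))
print('pad',tri((373.6,212.9),(188.2,184.3)),plane('top',188.2,184.3,85),plane('scene',373.6,212.9,85))
print('handle',[tri((287.1,232.3),(289.1,176.6)),tri((244.3,244.6),(337.2,174.5))],plane('top',289.1,176.6,112),plane('top',337.2,174.5,112))
for p in [(246.4,145.3),(377.7,139.1),(371.5,47.2),(243.1,53.4)]: print('cab',plane('top',*p,144))
for p in [(103+0,134)]: pass
print('mug',plane('top',398,288,80),'bowl',plane('top',162,305,40),'bat',plane('top',449,205,18),'sponge',plane('top',176,137,35))
E
```

```text
big (array([561. , 392. ,  91.1]), 3.3) small (array([442.8, 378.5,  43.3]), 2.1)
95 big [559.9 388.9  95. ] [564.  391.3  95. ] small [440.1 358.7  95. ] [486.6 347.   95. ]
80 big [562.1 394.7  80. ] [552.3 401.4  80. ] small [440.8 364.1  80. ] [473.9 356.5  80. ]
65 big [564.2 400.5  65. ] [540.6 411.4  65. ] small [441.5 369.6  65. ] [461.2 366.   65. ]
50 big [566.4 406.3  50. ] [528.9 421.5  50. ] small [442.2 375.   50. ] [448.4 375.5  50. ]
pad (array([606.5, 164.9,  79.9]), 1.5) [605.3 163.2  85. ] [610.3 163.3  85. ]
handle [(array([ 620.7, -104.7,  111.5]), 2.2), (array([ 626. , -228.8,  112.7]), 4.2)] [ 620.4 -105.8  112. ] [ 625.6 -230.9  112. ]
cab [695.8   3.9 144. ]
cab [ 710.8 -331.4  144. ]
cab [ 957.4 -321.4  144. ]
cab [943.   14.6 144. ]
mug [ 333.  -387.3   80. ] bowl [284.4 235.4  40. ] bat [ 557.9 -549.9   18. ] sponge [749.5 210.8  35. ]
```

```bash
python3 - <<'E'
from h import *
from scipy.spatial.transform import Rotation as R
s=env.state();print(R.from_quat(s['tool_rot']).as_matrix().round(3),s['qpos'])
print('handle scene',plane('scene',287.1,232.3,112),plane('scene',244.3,244.6,112))
P=s['position'];print(proj('scene',P),proj('top',P))
E
```

```text
[[-0.952 -0.     0.307]
 [-0.307  0.001 -0.952]
 [-0.    -1.    -0.001]] [-1.26140124e+00  3.53556153e-01  1.63408627e+00  4.68261983e-05
  1.15524927e+00 -2.39852389e-03]
handle scene [ 621.4 -103.8  112. ] [ 626.1 -226.7  112. ]
(np.float64(80.6), np.float64(131.0)) (np.float64(516.0), np.float64(357.7))
```

Emit:
servo_tool --hand '[0.28,0.28,0.28,0.28,0.28,0.28,0.28,0.28,0.28,0.28,0.28,0.28,0.28,0.28,0.28,0.28,0.28,0.28,0.28,0.28]' --pt "21.6 21.4 0" --pt "21.6 21.4 0" --pt "21.6 21.4 0" --pt "21.6 21.4 0" --pt "21.6 21.4 0" --pt "21.6 21.4 0" --pt "21.6 21.4 0" --pt "21.6 21.4 0" --pt "21.6 21.4 0" --pt "21.6 21.4 0" --pt "21.6 21.4 0" --pt "21.6 21.4 0" --pt "21.6 21.4 0" --pt "21.6 21.4 0" --pt "21.6 21.4 0" --pt "21.6 21.4 0" --pt "21.6 21.4 0" --pt "21.6 21.4 0" --pt "21.6 21.4 0" --pt "21.6 21.4 0" --roll '[3.73,3.73,3.73,3.73,3.73,3.73,3.73,3.73,3.73,3.73,3.73,3.73,3.73,3.73,3.73,3.73,3.73,3.73,3.73,3.73]'

```text
clock: 1.77
position: [624.4, -165.5, 255.9]
tool_rot: [0.512, -0.488, 0.488, -0.511]
ft_force: [0.6, -0.0, 0.4]
finger_gap: 0.279
```

Emit:
servo_tool --hand '[0.28,0.28,0.28,0.28]' --pt "0 0 -20" --pt "0 0 -20" --pt "0 0 -20" --pt "0 0 0" --roll '[0,0,0,0]'

```text
clock: 2.1
position: [621.4, -165.9, 191.8]
tool_rot: [0.512, -0.491, 0.487, -0.51]
ft_force: [-0.1, 0.5, -0.8]
finger_gap: 0.277
```

```bash
cat > st.py <<'E'
from h import *
from scipy.spatial.transform import Rotation as R
def st():
    s=env.state();z=R.from_quat(s['tool_rot']).as_matrix()[:,2]
    print(round(s['clock'],2),np.round(s['position'],1),'jaw',round(np.degrees(np.arctan2(z[1],z[0])),1),'gap',round(float(s['finger_gap']),3),'F',np.round(s['ft_force'],1),'q',np.round(s['qpos'],2))
E
python3 - <<'E'
from st import *
st()
s=grab('scene','s1.png');t=grab('top','t1.png')
P=env.state()['position'];print(proj('scene',P-[0,0,25]),proj('top',P-[0,0,25]))
cv2.imwrite('pics/z7.png',np.hstack([cv2.resize(s[160:320,180:340],None,fx=2.4,fy=2.4,interpolation=2),cv2.resize(t[80:240,240:400],None,fx=2.4,fy=2.4,interpolation=2)]))
E
```

```text
2.1 [ 621.4 -165.9  191.8] jaw 2.5 gap 0.277 F [-0.1  0.5 -0.8] q [-0.26  0.45  1.64 -0.    1.06 -0.31]
(np.float64(264.5), np.float64(224.9)) (np.float64(314.1), np.float64(170.8))
```

View pics/z7.png

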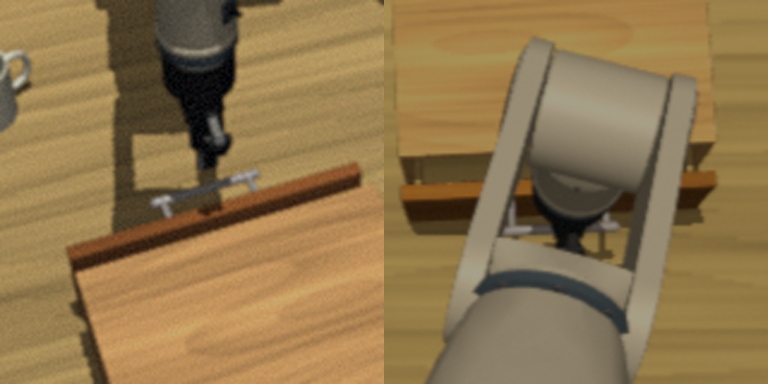

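View pics/s1.png

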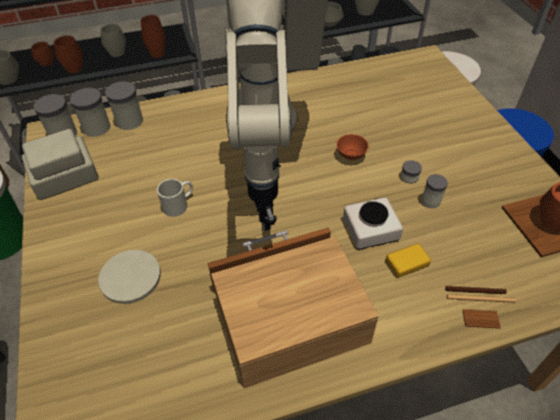

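View pics/t1.png

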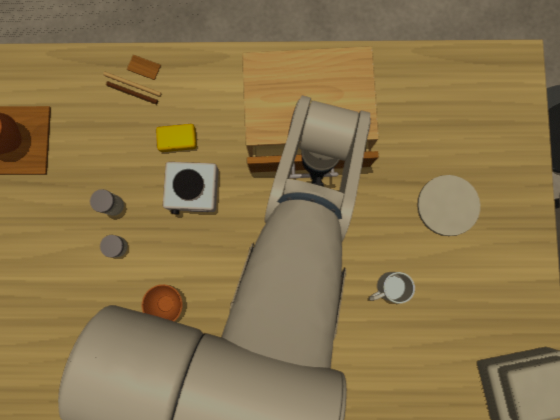

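Two jars only (lids at about (437,182) and (412,168) in the scene view). The hand hangs above the handle, so I go down and pinch it.

Emit:
servo_tool --hand '[0.28,0.28,0.28,0.28,0.28,0.28,0.28,0.28,0,0,0,0,0,0]' --pt "2 0 0" --pt "0 0 -10" --pt "0 0 -10" --pt "0 0 -10" --pt "0 0 -15" --pt "0 0 -15" --pt "0 0 -13" --pt "0 0 0" --pt "0 0 0" --pt "0 0 0" --pt "0 0 0" --pt "0 0 0" --pt "0 0 0" --pt "0 0 0" --roll '[0,0,0,0,0,0,0,0,0,0,0,0,0,0]'

```text
clock: 3.37
position: [625.3, -166.8, 122.7]
tool_rot: [0.511, -0.489, 0.489, -0.51]
ft_force: [1.0, -0.4, -16.3]
finger_gap: 0.099
```

Emit:
servo_tool --hand '[0,0,0,0,0,0,0,0,0,0,0,0,0,0,0,0,0]' --pt "-5 -0.2 0" --pt "-12 -0.5 0" --pt "-12 -0.5 0" --pt "-12 -0.5 0" --pt "-12 -0.5 0" --pt "-12 -0.5 0" --pt "-12 -0.6 0" --pt "-12 -0.6 0" --pt "-12 -0.5 0" --pt "-12 -0.5 0" --pt "-12 -0.5 0" --pt "-12 -0.5 0" --pt "-12 -0.5 0" --pt "-12 -0.5 0" --pt "-12 -0.5 0" --pt "-12 -0.6 0" --pt "-4 -0.2 0" --roll '[0,0,0,0,0,0,0,0,0,0,0,0,0,0,0,0,0]'

```text
clock: 4.78
position: [434.1, -175.3, 122.8]
tool_rot: [0.511, -0.489, 0.489, -0.51]
ft_force: [1.7, -5.0, -32.2]
finger_gap: 0.103
```

Emit:
servo_tool --hand '[0,0,0,0]' --pt "-3 -0.1 0" --pt "-2 -0.1 0" --pt "0 0 0" --pt "0 0 0" --roll '[0,0,0,0]'

```text
clock: 5.12
position: [430.8, -175.5, 122.8]
tool_rot: [0.511, -0.489, 0.489, -0.51]
ft_force: [2.4, -4.8, -31.3]
finger_gap: 0.098
```

Emit:
servo_tool --hand '[0.3,0.3,0.3,0.3,0.3,0.3,0.3,0.3]' --pt "0 0 0" --pt "0 0 0" --pt "0 0 0" --pt "0 0 0" --pt "0 0 20" --pt "0 0 35" --pt "0 0 40" --pt "0 0 40" --roll '[0,0,0,0,0,0,0,0]'

```text
clock: 5.78
position: [431.4, -175.1, 260.4]
tool_rot: [-0.511, 0.489, -0.489, 0.511]
ft_force: [1.6, -0.0, 0.4]
finger_gap: 0.303
```

Emit:
servo_tool --hand '[1,1,1,1,1,1,1,1,1,1,1,1,1,1,1]' --pt "6 33 0" --pt "6 33 0" --pt "6 33 0" --pt "6 33 0" --pt "6 33 0" --pt "6 33 0" --pt "6 33 0" --pt "6 33 0" --pt "6 33 0" --pt "6 33 0" --pt "6 33 0" --pt "6 33 0" --pt "6 33 0" --pt "6 33 0" --pt "0 0 0" --roll '[0,0,0,0,0,0,0,0,0,0,0,0,0,0,0]'

```text
clock: 7.03
position: [516.8, 292.2, 259.2]
tool_rot: [-0.51, 0.489, -0.488, 0.513]
ft_force: [-0.1, -0.1, 0.6]
finger_gap: 0.998
```

```bash
python3 - <<'E'
from st import *
st()
s=grab('scene','s2.png');t=grab('top','t2.png')
cv2.imwrite('pics/z8.png',np.hstack([cv2.resize(s[20:420,150:500],None,fx=1.1,fy=1.1,interpolation=2),cv2.resize(t[0:400,50:400],None,fx=1.1,fy=1.1,interpolation=2)]))
E
```

```text
7.03 [516.8 292.2 259.2] jaw 2.6 gap 0.998 F [-0.1 -0.1  0.6] q [0.51 0.3  1.7  0.   1.14 0.46]
```

View pics/z8.png

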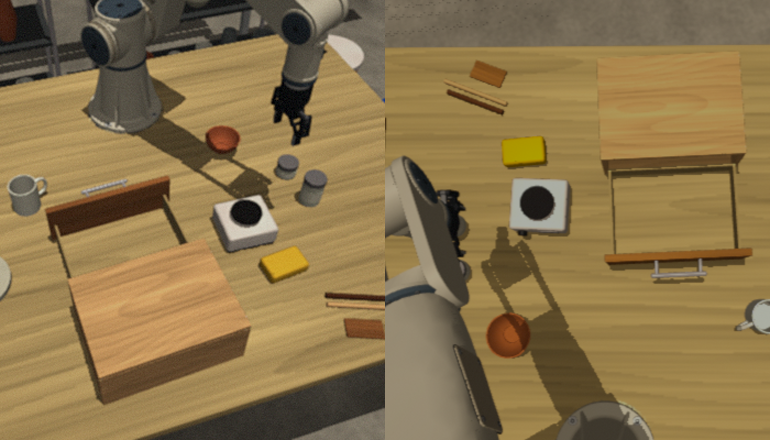

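Emit:
servo_tool --hand '[1,1,1,1,1,1,1,1,1,1,1]' --pt "11.3 24.5 0" --pt "11.3 24.5 0" --pt "11.3 24.5 0" --pt "11.3 24.5 0" --pt "0 0 -30" --pt "0 0 -30" --pt "0 0 -20" --pt "0 0 0" --pt "0 0 0" --pt "0 0 0" --pt "0 0 0" --roll '[0,0,0,0,0,0,0,0,0,0,0]'

```text
clock: 8.05
position: [562.0, 384.9, 180.7]
tool_rot: [-0.509, 0.489, -0.49, 0.512]
ft_force: [0.7, -1.0, 0.5]
finger_gap: 1.005
```

```bash
python3 - <<'E'
from st import *
st()
s=grab('scene','s3.png')
P=env.state()['position'];print(proj('scene',P-[0,0,25]), proj('scene',[P[0],P[1],95]))
cv2.imwrite('pics/z9.png',cv2.resize(s[100:240,360:500],None,fx=4,fy=4,interpolation=2))
E
```

```text
8.05 [562.  384.9 180.7] jaw 2.4 gap 1.005 F [ 0.7 -1.   0.5] q [0.6  0.51 1.57 0.   1.06 0.56]
(np.float64(439.3), np.float64(167.8)) (np.float64(434.8), np.float64(182.0))
```

View pics/z9.png

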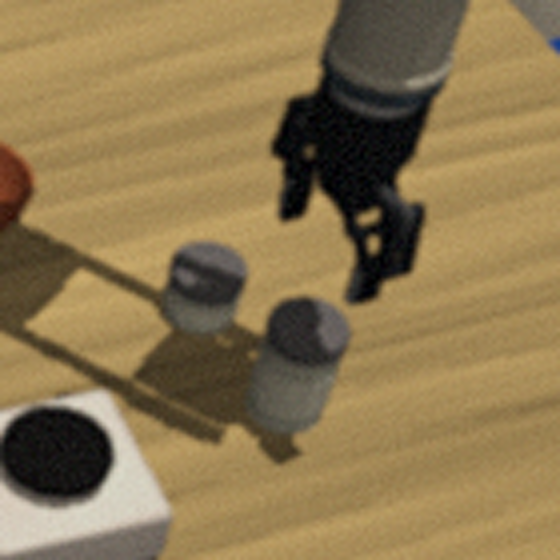

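Emit:
servo_tool --hand '[1,1,1,1,1,1,1,0,0,0,0,0,0,0]' --pt "0 5 -10" --pt "0 0 -20" --pt "0 0 -20" --pt "0 0 -20" --pt "0 0 -25" --pt "0 0 -19" --pt "0 0 0" --pt "0 0 0" --pt "0 0 0" --pt "0 0 0" --pt "0 0 0" --pt "0 0 0" --pt "0 0 0" --pt "0 0 0" --roll '[0,0,0,0,0,0,0,0,0,0,0,0,0,0]'

```text
clock: 9.27
position: [561.6, 390.4, 66.1]
tool_rot: [-0.51, 0.489, -0.489, 0.511]
ft_force: [-2.5, -1.0, 7.5]
finger_gap: 0.703
```

Emit:
servo_tool --hand '[0,0,0,0,0,0,0,0,0,0,0,0,0,0,0,0,0]' --pt "0 0 15" --pt "0 0 30" --pt "0 0 30" --pt "0 0 30" --pt "0 0 20" --pt "4.6 -22.7 0" --pt "4.6 -22.7 0" --pt "4.6 -22.7 0" --pt "4.6 -22.7 0" --pt "4.6 -22.7 0" --pt "4.6 -22.7 0" --pt "4.6 -22.7 0" --pt "4.6 -22.7 0" --pt "4.6 -22.7 0" --pt "4.6 -22.7 0" --pt "0 0 0" --pt "0 0 0" --roll '[0,0,0,0,0,0,0,0,0,0,0,0,0,0,0,0,0]'

```text
clock: 10.68
position: [607.2, 161.6, 190.2]
tool_rot: [-0.51, 0.49, -0.49, 0.51]
ft_force: [-0.1, 0.5, -2.6]
finger_gap: 0.705
```

```bash
python3 - <<'E'
from st import *
st()
s=grab('scene','s4.png')
cv2.imwrite('pics/z10.png',cv2.resize(s[120:270,300:450],None,fx=4,fy=4,interpolation=2))
E
```

```text
10.68 [607.2 161.6 190.2] jaw 2.3 gap 0.705 F [-0.1  0.5 -2.6] q [ 0.26  0.42  1.69 -0.    1.03  0.22]
```

View pics/z10.png

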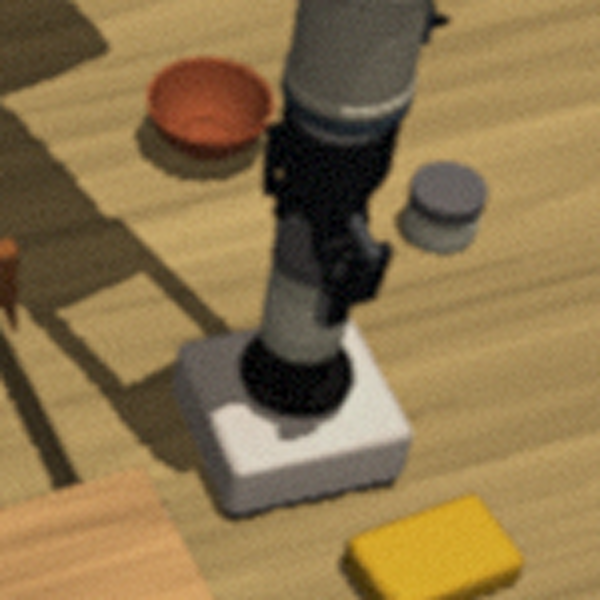

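Emit:
servo_tool --hand '[0,0,0,0,0,0,0]' --pt "0 0 -15" --pt "0 0 -15" --pt "0 0 -8" --pt "0 0 -5" --pt "0 0 -4" --pt "0 0 0" --pt "0 0 0" --roll '[0,0,0,0,0,0,0]'

```text
clock: 11.32
position: [606.5, 163.4, 143.1]
tool_rot: [0.511, -0.489, 0.489, -0.511]
ft_force: [-5.8, 1.1, 7.2]
finger_gap: 0.699
```

Emit:
servo_tool --hand '[0,0,0,0,0]' --pt "0 0 -2" --pt "0 0 -2" --pt "0 0 0" --pt "0 0 0" --pt "0 0 0" --roll '[0,0,0,0,0]'

```text
clock: 11.73
position: [607.0, 163.4, 140.9]
tool_rot: [-0.51, 0.489, -0.489, 0.511]
ft_force: [-8.6, -0.8, 17.5]
finger_gap: 0.7
```

Emit:
servo_tool --hand '[0,0,0,0,0,0,0,0,0,0,0,0,0,0,0,0,0,0]' --pt "0 0 -1" --pt "0 0 0" --pt "0 0 0" --pt "0 0 0" --pt "0 0 0" --pt "0 0 0" --pt "0 0 0" --pt "0 0 0" --pt "0 0 0" --pt "0 0 0" --pt "0 0 0" --pt "0 0 0" --pt "0 0 0" --pt "0 0 0" --pt "0 0 0" --pt "0 0 0" --pt "0 0 0" --pt "0 0 0" --roll '[0,0,0,0,0,0,0,0,0,0,0,0,0,0,0,0,0,0]'

```text
clock: 13.23
position: [607.0, 163.5, 140.7]
tool_rot: [-0.51, 0.489, -0.489, 0.511]
ft_force: [-10.2, -1.1, 26.0]
finger_gap: 0.7
```

```bash
python3 - <<'E'
from st import *
st()
s=grab('scene','s5.png')
cv2.imwrite('pics/z11.png',cv2.resize(s[120:270,300:450],None,fx=4,fy=4,interpolation=2))
E
```

```text
13.23 [607.  163.5 140.7] jaw 2.5 gap 0.7 F [-10.2  -1.1  26. ] q [0.26 0.48 1.72 0.   0.94 0.22]
```

View pics/z11.png

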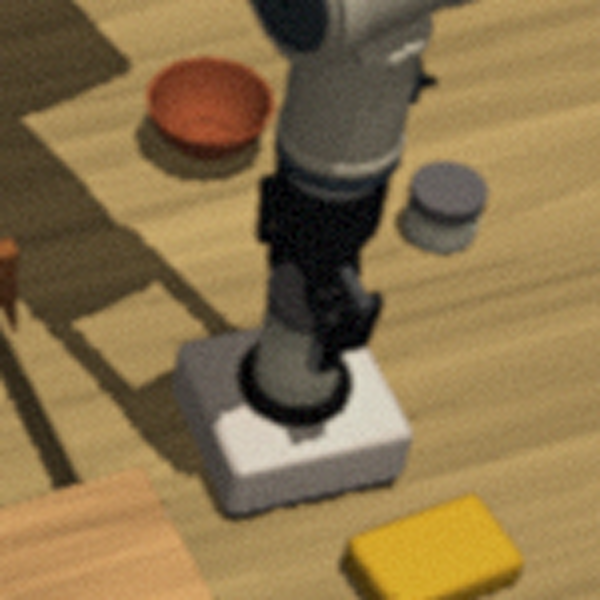

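Emit:
servo_tool --hand '[0,0,0,0,0,0,0,0,0,0,0,0,0,0,0,0,0]' --pt "0 0 15" --pt "0 0 25" --pt "0 0 25" --pt "-2.1 -27.2 0" --pt "-2.1 -27.2 0" --pt "-2.1 -27.2 0" --pt "-2.1 -27.2 0" --pt "-2.1 -27.2 0" --pt "-2.1 -27.2 0" --pt "-2.1 -27.2 0" --pt "-2.1 -27.2 0" --pt "-2.1 -27.2 0" --pt "-2.1 -27.2 0" --pt "0 0 0" --pt "0 0 0" --pt "0 0 0" --pt "0 0 0" --roll '[0,0,0,0,0,0,0,0,0,0,0,0,0,0,0,0,0]'

```text
clock: 14.7
position: [586.1, -108.3, 202.4]
tool_rot: [-0.511, 0.489, -0.489, 0.511]
ft_force: [-0.7, -0.4, -3.0]
finger_gap: 0.703
```

```bash
python3 - <<'E'
from st import *
st()
s=grab('scene','s6.png');t=grab('top','t6.png')
cv2.imwrite('pics/z12.png',np.hstack([cv2.resize(s[140:300,180:340],None,fx=2.4,fy=2.4,interpolation=2),cv2.resize(t[100:260,230:390],None,fx=2.4,fy=2.4,interpolation=2)]))
E
```

```text
14.7 [ 586.1 -108.3  202.4] jaw 2.5 gap 0.703 F [-0.7 -0.4 -3. ] q [-0.19  0.36  1.75  0.    1.03 -0.23]
```

View pics/z12.png

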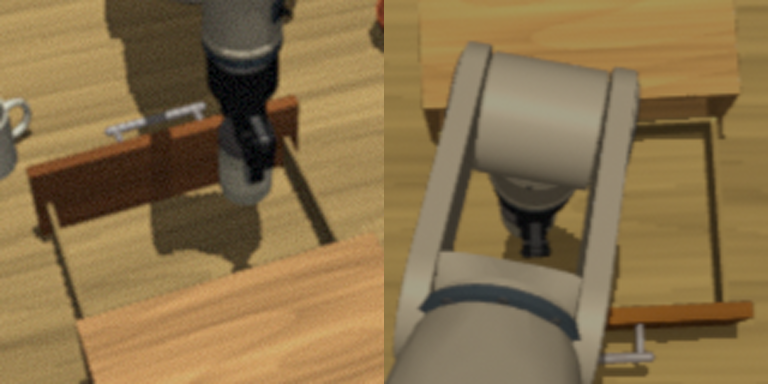

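Emit:
servo_tool --hand '[0,0,0,0,0,0,0,0,0,0]' --pt "0 0 -15" --pt "0 0 -25" --pt "0 0 -25" --pt "0 0 -20" --pt "0 0 -12" --pt "0 0 -8" --pt "0 0 -5" --pt "0 0 -4" --pt "0 0 0" --pt "0 0 0" --roll '[0,0,0,0,0,0,0,0,0,0]'

```text
clock: 15.63
position: [586.4, -109.3, 89.0]
tool_rot: [-0.51, 0.489, -0.489, 0.511]
ft_force: [-0.0, -0.2, -2.7]
finger_gap: 0.701
```

Emit:
servo_tool --hand '[0,0,0,0]' --pt "0 0 -2" --pt "0 0 -1" --pt "0 0 0" --pt "0 0 0" --roll '[0,0,0,0]'

```text
clock: 15.97
position: [586.8, -109.6, 86.3]
tool_rot: [-0.51, 0.489, -0.49, 0.511]
ft_force: [-0.7, -1.7, 4.3]
finger_gap: 0.702
```

Contact with the floor. I release and lift.

Emit:
servo_tool --hand '[0.8,0.9,0.95,0.95,0.95,0.95,0.95,0.95,0.95,0.95,0.95]' --pt "0 0 0" --pt "0 0 0" --pt "0 0 0" --pt "0 0 0" --pt "0 0 10" --pt "0 0 25" --pt "0 0 35" --pt "0 0 40" --pt "0 0 40" --pt "0 0 25" --pt "0 0 0" --roll '[0,0,0,0,0,0,0,0,0,0,0]'

```text
clock: 16.88
position: [588.8, -109.8, 267.5]
tool_rot: [-0.509, 0.486, -0.492, 0.513]
ft_force: [0.8, -0.0, -0.6]
finger_gap: 0.952
```

```bash
python3 - <<'E'
from st import *
st()
s=grab('scene','s7.png')
cv2.imwrite('pics/z13.png',cv2.resize(s[120:300,180:480],None,fx=2.6,fy=2.6,interpolation=2))
hs=cv2.cvtColor(s,cv2.COLOR_BGR2HSV)
E
```

```text
16.88 [ 588.8 -109.8  267.5] jaw 2.5 gap 0.952 F [ 0.8 -0.  -0.6] q [-0.19  0.3   1.69  0.    1.15 -0.23]
```

View pics/z13.png

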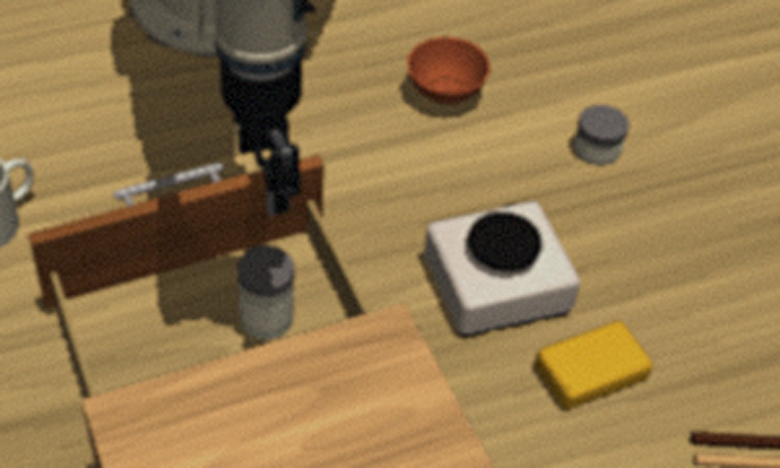

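Emit:
servo_tool --hand '[1,1,1,1,1,1,1,1,1,1,1,1,1,1,1,1,1,1,1,1]' --pt "-9.6 32.4 0" --pt "-9.6 32.4 0" --pt "-9.6 32.4 0" --pt "-9.6 32.4 0" --pt "-9.6 32.4 0" --pt "-9.6 32.4 0" --pt "-9.6 32.4 0" --pt "-9.6 32.4 0" --pt "-9.6 32.4 0" --pt "-9.6 32.4 0" --pt "-9.6 32.4 0" --pt "-9.6 32.4 0" --pt "-9.6 32.4 0" --pt "-9.6 32.4 0" --pt "-9.6 32.4 0" --pt "0 0 -40" --pt "0 0 -40" --pt "0 0 -40" --pt "0 0 0" --pt "0 0 0" --roll '[0,0,0,0,0,0,0,0,0,0,0,0,0,0,0,0,0,0,0,0]'

```text
clock: 18.6
position: [440.2, 375.4, 138.1]
tool_rot: [0.513, -0.489, 0.489, -0.508]
ft_force: [-0.4, 0.9, -0.1]
finger_gap: 0.999
```

```bash
python3 - <<'E'
from st import *
st()
s=grab('scene','s8.png')
P=env.state()['position'];print(proj('scene',P-[0,0,13]), proj('scene',[P[0],P[1],50]))
cv2.imwrite('pics/z14.png',cv2.resize(s[100:240,340:480],None,fx=4,fy=4,interpolation=2))
E
```

```text
18.6 [440.2 375.4 138.1] jaw 2.5 gap 0.999 F [-0.4  0.9 -0.1] q [0.7  0.42 1.83 0.   0.9  0.66]
(np.float64(415.8), np.float64(148.9)) (np.float64(411.3), np.float64(166.6))
```

View pics/z14.png

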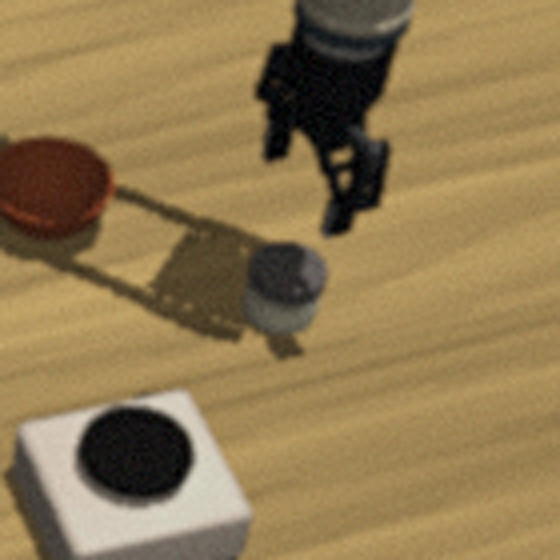

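Emit:
servo_tool --hand '[1,1,1,1,1,1,1,1,1]' --pt "0 0 0" --pt "0 0 0" --pt "0 0 -20" --pt "0 0 -20" --pt "0 0 -20" --pt "0 0 -20" --pt "0 0 -15" --pt "0 0 0" --pt "0 0 0" --roll '[0,0,0,0,0,0,0,0,0]'

```text
clock: 19.4
position: [442.5, 377.0, 46.4]
tool_rot: [-0.51, 0.489, -0.489, 0.511]
ft_force: [0.2, 0.7, 0.2]
finger_gap: 1.003
```

Emit:
servo_tool --hand '[1,1,1,0,0,0,0,0,0,0]' --pt "1 0 -7" --pt "0 0 -6" --pt "0 0 0" --pt "0 0 0" --pt "0 0 0" --pt "0 0 0" --pt "0 0 0" --pt "0 0 0" --pt "0 0 0" --pt "0 0 0" --roll '[0,0,0,0,0,0,0,0,0,0]'

```text
clock: 20.23
position: [443.1, 376.9, 33.0]
tool_rot: [-0.51, 0.489, -0.489, 0.511]
ft_force: [-0.8, -0.5, 5.9]
finger_gap: 0.712
```

Emit:
servo_tool --hand '[0,0,0,0,0,0,0,0,0,0,0,0,0,0,0,0,0,0]' --pt "0 0 15" --pt "0 0 30" --pt "0 0 30" --pt "0 0 30" --pt "0 0 20" --pt "16.4 -21.3 0" --pt "16.4 -21.3 0" --pt "16.4 -21.3 0" --pt "16.4 -21.3 0" --pt "16.4 -21.3 0" --pt "16.4 -21.3 0" --pt "16.4 -21.3 0" --pt "16.4 -21.3 0" --pt "16.4 -21.3 0" --pt "16.4 -21.3 0" --pt "0 0 0" --pt "0 0 0" --pt "0 0 0" --roll '[0,0,0,0,0,0,0,0,0,0,0,0,0,0,0,0,0,0]'

```text
clock: 21.73
position: [606.3, 163.8, 157.0]
tool_rot: [0.511, -0.49, 0.489, -0.51]
ft_force: [-0.2, 0.2, -1.5]
finger_gap: 0.71
```

```bash
python3 - <<'E'
from st import *
st()
s=grab('scene','s9.png')
cv2.imwrite('pics/z15.png',cv2.resize(s[120:300,180:480],None,fx=2.6,fy=2.6,interpolation=2))
E
```

```text
21.73 [606.3 163.8 157. ] jaw 2.4 gap 0.71 F [-0.2  0.2 -1.5] q [0.26 0.46 1.71 0.   0.97 0.22]
```

View pics/z15.png

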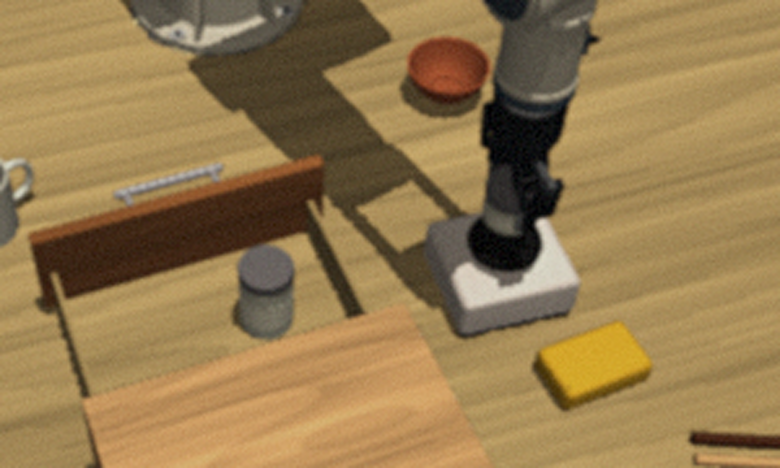

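Jar D is held upright over the pad, and jar A still stands in the drawer. Pressing now.

Emit:
servo_tool --hand '[0,0,0,0,0,0,0,0,0,0]' --pt "0 0 -15" --pt "0 0 -15" --pt "0 0 -8" --pt "0 0 -5" --pt "0 0 -4" --pt "0 0 -2" --pt "0 0 -2" --pt "0 0 0" --pt "0 0 0" --pt "0 0 0" --roll '[0,0,0,0,0,0,0,0,0,0]'

```text
clock: 22.62
position: [606.2, 164.5, 107.9]
tool_rot: [0.511, -0.489, 0.489, -0.511]
ft_force: [-7.6, 0.8, 13.1]
finger_gap: 0.712
```

Emit:
servo_tool --hand '[0,0,0,0,0,0,0,0,0,0,0,0,0,0,0,0,0,0,0]' --pt "0 0 -1" --pt "0 0 -1" --pt "0 0 0" --pt "0 0 0" --pt "0 0 0" --pt "0 0 0" --pt "0 0 0" --pt "0 0 0" --pt "0 0 0" --pt "0 0 0" --pt "0 0 0" --pt "0 0 0" --pt "0 0 0" --pt "0 0 0" --pt "0 0 0" --pt "0 0 0" --pt "0 0 0" --pt "0 0 0" --pt "0 0 0" --roll '[0,0,0,0,0,0,0,0,0,0,0,0,0,0,0,0,0,0,0]'

```text
clock: 24.2
position: [606.3, 164.6, 107.8]
tool_rot: [-0.511, 0.489, -0.489, 0.511]
ft_force: [-13.4, -0.9, 30.1]
finger_gap: 0.711
```

```bash
python3 - <<'E'
from st import *
st()
s=grab('scene','s10.png')
cv2.imwrite('pics/z16.png',cv2.resize(s[120:300,180:480],None,fx=2.6,fy=2.6,interpolation=2))
E
```

```text
24.2 [606.3 164.6 107.8] jaw 2.5 gap 0.711 F [-13.4  -0.9  30.1] q [0.26 0.52 1.74 0.   0.88 0.22]
```

View pics/z16.png

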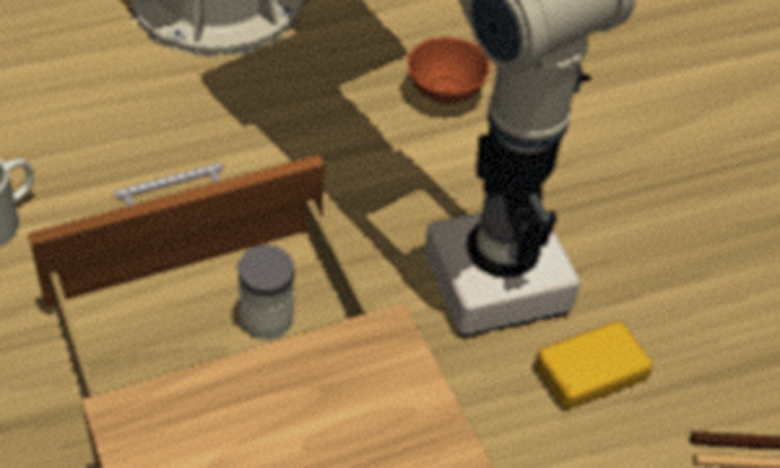

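Emit:
servo_tool --hand '[0,0,0,0,0,0,0,0,0,0,0,0,0,0,0,0,0,0,0,0]' --pt "0 0 20" --pt "0 0 37" --pt "0 0 37" --pt "-1.1 -28.1 0" --pt "-1.1 -28.1 0" --pt "-1.1 -28.1 0" --pt "-1.1 -28.1 0" --pt "-1.1 -28.1 0" --pt "-1.1 -28.1 0" --pt "-1.1 -28.1 0" --pt "-1.1 -28.1 0" --pt "-1.1 -28.1 0" --pt "-1.1 -28.1 0" --pt "-1.1 -28.1 0" --pt "-1.1 -28.1 0" --pt "-1.1 -28.1 0" --pt "-1.1 -28.1 0" --pt "0 0 0" --pt "0 0 0" --pt "0 0 0" --roll '[0,0,0,0,0,0,0,0,0,0,0,0,0,0,0,0,0,0,0,0]'

```text
clock: 25.92
position: [591.5, -229.1, 198.3]
tool_rot: [-0.51, 0.489, -0.489, 0.511]
ft_force: [-0.4, 0.7, -1.7]
finger_gap: 0.708
```

```bash
python3 - <<'E'
from st import *
st()
s=grab('scene','s11.png')
cv2.imwrite('pics/z17.png',cv2.resize(s[120:300,180:480],None,fx=2.6,fy=2.6,interpolation=2))
E
```

```text
25.92 [ 591.5 -229.1  198.3] jaw 2.5 gap 0.708 F [-0.4  0.7 -1.7] q [-0.37  0.42  1.66  0.    1.05 -0.42]
```

View pics/z17.png

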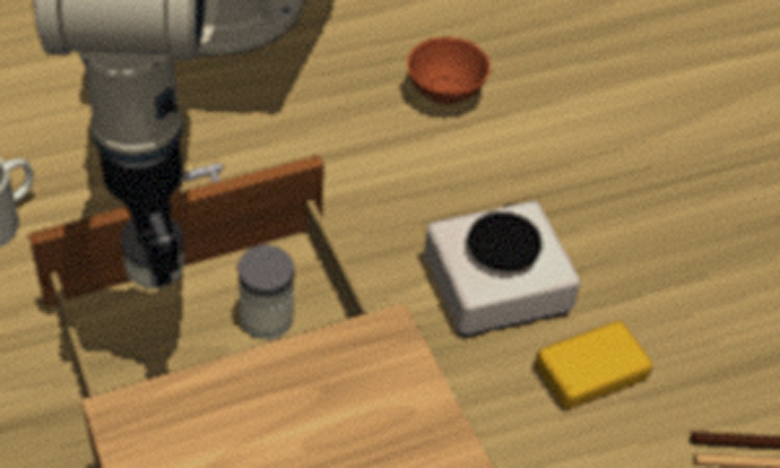

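Emit:
servo_tool --hand '[0,0,0,0,0,0,0,0,0,0]' --pt "0 0 -15" --pt "0 0 -30" --pt "0 0 -30" --pt "0 0 -25" --pt "0 0 -20" --pt "0 0 -12" --pt "0 0 -6" --pt "0 0 -4" --pt "0 0 0" --pt "0 0 0" --roll '[0,0,0,0,0,0,0,0,0,0]'

```text
clock: 26.8
position: [592.3, -229.7, 57.3]
tool_rot: [-0.51, 0.489, -0.49, 0.511]
ft_force: [0.3, -0.7, -1.9]
finger_gap: 0.707
```

Emit:
servo_tool --hand '[0,0,0,0,0]' --pt "0 0 -3" --pt "0 0 -1.5" --pt "0 0 0" --pt "0 0 0" --pt "0 0 0" --roll '[0,0,0,0,0]'

```text
clock: 27.22
position: [592.4, -230.0, 53.0]
tool_rot: [-0.51, 0.488, -0.49, 0.511]
ft_force: [-0.1, 0.9, 5.1]
finger_gap: 0.707
```

Emit:
servo_tool --hand '[0.8,0.9,0.95,0.95,0.95,0.95,0.95,0.95,0.95,0.95,0.95,0.95]' --pt "0 0 0" --pt "0 0 0" --pt "0 0 0" --pt "0 0 0" --pt "0 0 10" --pt "0 0 25" --pt "0 0 35" --pt "0 0 40" --pt "0 0 40" --pt "0 0 40" --pt "0 0 10" --pt "0 0 0" --roll '[0,0,0,0,0,0,0,0,0,0,0,0]'

```text
clock: 28.22
position: [593.4, -230.4, 256.9]
tool_rot: [-0.51, 0.487, -0.492, 0.512]
ft_force: [-0.1, 0.1, 0.1]
finger_gap: 0.95
```

Emit:
servo_tool --hand '[0.28,0.28,0.28,0.28,0.28,0.28,0.28,0.28,0.28,0.28]' --pt "-23 7.8 0" --pt "-23 7.8 0" --pt "-23 7.8 0" --pt "-23 7.8 0" --pt "-23 7.8 0" --pt "-23 7.8 0" --pt "-23 7.8 0" --pt "0 0 0" --pt "0 0 0" --pt "0 0 0" --roll '[0,0,0,0,0,0,0,0,0,0]'

```text
clock: 29.05
position: [430.9, -175.2, 251.5]
tool_rot: [-0.511, 0.489, -0.489, 0.511]
ft_force: [-0.4, -0.0, -0.3]
finger_gap: 0.283
```

```bash
python3 - <<'E'
from st import *
st()
s=grab('scene','s12.png')
cv2.imwrite('pics/z18.png',cv2.resize(s[120:300,180:480],None,fx=2.6,fy=2.6,interpolation=2))
# jar positions in drawer: lid centres
E
```

```text
29.05 [ 430.9 -175.2  251.5] jaw 2.5 gap 0.283 F [-0.4 -0.  -0.3] q [-0.39  0.11  1.97  0.    1.07 -0.43]
```

View pics/z18.png

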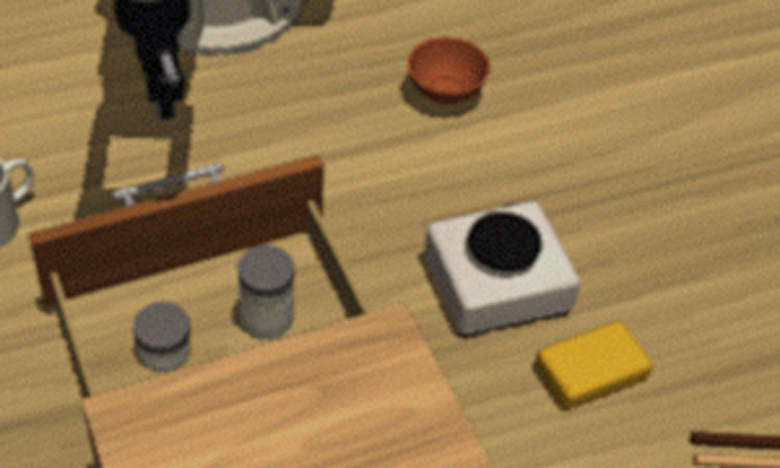

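Emit:
servo_tool --hand '[0.28,0.28,0.28,0.28,0.28,0.28,0.28,0,0,0,0,0,0]' --pt "0 0 -20" --pt "0 0 -30" --pt "0 0 -30" --pt "0 0 -25" --pt "0 0 -15" --pt "0 0 -10" --pt "0 0 0" --pt "0 0 0" --pt "0 0 0" --pt "0 0 0" --pt "0 0 0" --pt "0 0 0" --pt "0 0 0" --roll '[0,0,0,0,0,0,0,0,0,0,0,0,0]'

```text
clock: 30.18
position: [430.8, -175.3, 122.1]
tool_rot: [-0.511, 0.489, -0.489, 0.511]
ft_force: [2.1, -1.8, -11.3]
finger_gap: 0.105
```

Emit:
servo_tool --hand '[0,0,0,0,0,0,0,0,0,0,0,0,0,0,0,0,0,0,0,0]' --pt "3 0.1 0" --pt "6 0.3 0" --pt "9 0.4 0" --pt "10 0.4 0" --pt "10 0.4 0" --pt "10 0.5 0" --pt "10 0.4 0" --pt "10 0.4 0" --pt "10 0.5 0" --pt "10 0.4 0" --pt "10 0.4 0" --pt "10 0.5 0" --pt "10 0.4 0" --pt "10 0.4 0" --pt "10 0.5 0" --pt "10 0.4 0" --pt "10 0.4 0" --pt "10 0.5 0" --pt "10 0.4 0" --pt "10 0.5 0" --roll '[0,0,0,0,0,0,0,0,0,0,0,0,0,0,0,0,0,0,0,0]'

```text
clock: 31.85
position: [619.7, -166.8, 122.0]
tool_rot: [-0.51, 0.489, -0.489, 0.511]
ft_force: [-1.9, -0.8, 5.1]
finger_gap: 0.102
```

Emit:
servo_tool --hand '[0,0,0,0,0,0]' --pt "8 0.3 0" --pt "6 0.3 0" --pt "5 0.2 0" --pt "3 0.1 0" --pt "0 0 0" --pt "0 0 0" --roll '[0,0,0,0,0,0]'

```text
clock: 32.35
position: [641.6, -165.8, 122.1]
tool_rot: [-0.51, 0.489, -0.49, 0.511]
ft_force: [1.3, 0.5, 4.9]
finger_gap: 0.106
```

Emit:
servo_tool --hand '[0,0,0,0,0,0]' --pt "2 0.1 0" --pt "2 0.1 0" --pt "2 0.1 0" --pt "0 0 0" --pt "0 0 0" --pt "0 0 0" --roll '[0,0,0,0,0,0]'

```text
clock: 32.85
position: [646.7, -165.6, 122.0]
tool_rot: [-0.51, 0.489, -0.489, 0.511]
ft_force: [1.3, 0.9, 5.5]
finger_gap: 0.107
```

Emit:
servo_tool --hand '[0,0,0,0,0,0]' --pt "2 0.1 0" --pt "2 0.1 0" --pt "0 0 0" --pt "0 0 0" --pt "0 0 0" --pt "0 0 0" --roll '[0,0,0,0,0,0]'

```text
clock: 33.35
position: [650.5, -165.4, 122.0]
tool_rot: [-0.511, 0.489, -0.489, 0.511]
ft_force: [0.5, 0.7, 5.9]
finger_gap: 0.102
```

Emit:
servo_tool --hand '[0,0,0,0,0,0]' --pt "1.5 0.1 0" --pt "1.5 0.1 0" --pt "0 0 0" --pt "0 0 0" --pt "0 0 0" --pt "0 0 0" --roll '[0,0,0,0,0,0]'

```text
clock: 33.85
position: [650.7, -165.4, 122.0]
tool_rot: [0.512, -0.491, 0.488, -0.509]
ft_force: [-10.7, -0.6, 14.3]
finger_gap: 0.104
```

Emit:
servo_tool --hand '[0.28,0.28,0.28,0.28,0.28,0.28,0.28,0.28,0.28,0.28,0.28,0.28]' --pt "0 0 0" --pt "-1 0 0" --pt "-1.5 0 0" --pt "0 0 0" --pt "0 0 0" --pt "0 0 15" --pt "0 0 30" --pt "0 0 40" --pt "0 0 40" --pt "-40 0 0" --pt "-40 0 0" --pt "0 0 0" --roll '[0,0,0,0,0,0,0,0,0,0,0,0]'

```text
clock: 34.85
position: [563.8, -164.4, 245.8]
tool_rot: [0.512, -0.491, 0.487, -0.509]
ft_force: [0.3, -0.8, -0.4]
finger_gap: 0.282
```

Emit:
servo_tool --hand '[0.28,0.28,0.28,0.28,0.28,0.28,0.28,0.28,0.28,0.28,0.28,0.28]' --pt "-10 30 0" --pt "-10 30 0" --pt "-10 30 0" --pt "-10 30 0" --pt "-10 30 0" --pt "-10 30 0" --pt "-10 30 0" --pt "-10 30 0" --pt "-10 30 0" --pt "-10 30 0" --pt "0 0 0" --pt "0 0 0" --roll '[0,0,0,0,0,0,0,0,0,0,0,0]'

```text
clock: 35.85
position: [470.6, 136.0, 246.7]
tool_rot: [0.511, -0.488, 0.488, -0.511]
ft_force: [0.0, -0.1, 0.5]
finger_gap: 0.281
```

```bash
python3 - <<'E'
from st import *
st()
s=grab('scene','s13.png');t=grab('top','t13.png')
cv2.imwrite('pics/z19.png',np.hstack([cv2.resize(s[180:390,190:390],None,fx=1.95,fy=1.95,interpolation=2),cv2.resize(t[35:245,220:420],None,fx=1.95,fy=1.95,interpolation=2)]))
E
```

```text
35.85 [470.6 136.  246.7] jaw 2.6 gap 0.281 F [ 0.  -0.1  0.5] q [ 0.28  0.15  1.93 -0.    1.06  0.23]
```

View pics/z19.png

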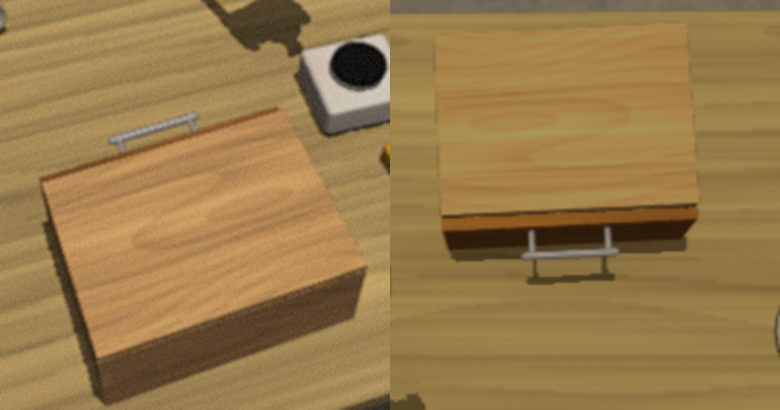

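View pics/s13.png

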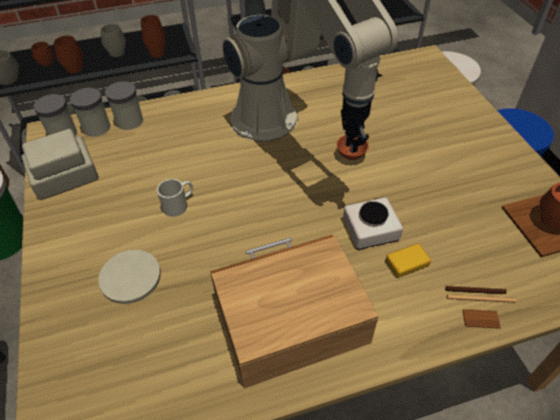

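```bash
python3 - <<'E'
from st import *
print(plane('top',288.2,166.8,112),plane('top',336.4,164.2,112))
print(env.hand_in()); st()
E
```

```text
[ 646.4 -103.5  112. ] [ 653.  -229.2  112. ]
the job is handed in; nothing more can be done
None
the job is handed in; nothing more can be done
```

The job is done and handed in; no verdict was reported. Two jars were present, the 95 mm jar (jar_a) and the 50 mm jar (jar_d).

**What I did:** I opened the drawer and pressed jar_a onto the mixer pad, then stood it in the drawer. I did the same with jar_d, pushed the drawer shut, and moved the arm clear. The robot's clock read about 36 s at the end.

**Presses:** At the end of each hold the tool height no longer changed and put the jar's underside at about 75 mm, the pad's bottom position. The upward force was 26 N for jar_a and 30 N for jar_d, well over the 11 N the spring needs. Each hold lasted about 1.5 s.

**Jars:** Both stood upright in the last picture before shutting. I did not see them after that, because they are inside the cabinet.

**Drawer:** It met its stop at x = 650.7 mm, 219.9 mm from where it had been pulled out, with about 11 N pushing back. The last top view puts the handle's middle at x ≈ 650 mm, which agrees, and shows the front flush with the cabinet.

**Bystanders:** In the last scene picture the bowl, mug, sponge and plaster disc looked to be where they started; I judged this by eye.

**Disagreements:** The two cameras differed by about 4–6 mm in x, and by about 10 mm or less in height, when locating the jars and pad. I used averages, and both grasps held.

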